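Fold down the sprung loading step of a probe station and load the wafer carrier

ROBOT

A 6-joint arm with a two-finger parallel gripper is mounted at the origin on the work surface. World frame = base frame: x ahead of the robot, y to its left, z up, the work surface at z = 0. Lengths are in mm, angles in rad, forces in N, time in s.
With the tool pointing down it reaches from about 300 to 850 mm from the base axis. Payload 4.2 kg.
Tool frame: the origin (TCP) lies on the centre line of the jaws, within the pads' length; the fingertips stand 17 mm ahead of it and the grasp point (between the pads) lies 2 mm behind it; z points along the fingers, y is the direction in which the jaws open and shut (so a half turn about z gives the same grasp; the last joint's range is limited). The gripper opens to 91 mm and grips with 3 to 60 N. Pads are 32 mm wide; open, the fingers measure 118 mm over their backs; the gripper's body (76 mm by 178 mm) begins 60 mm behind the grasp point.
Start: joints at [1.122, 0.32, 1.565, -0, 1.257, -0.02], TCP at [239.077, 522.957, 230.976] pointing down, gripper open.
Joint ranges: [-3.11, 3.11], [-0.84, 2.01], [0.21, 2.61], [-1.34, 4.49], [0.05, 2.63], [-2.56, 2.56]. Speed limits (rad/s): [2.57, 2.57, 3.14, 3.14, 3.14, 3.14].

INTERFACE

Orientations are given as a rotation vector (axis times angle).
In Python, from bench import sensors, viewer, order gives the robot as it stands.
- The arm moves only by the tool drive_tool, never from a script. Its argument "increments" is a list that holds one entry, the list of rows, each a list of 7 numbers: the finger opening in m, from 0 to 0.0912, then the shift along the tool's x, y, z in m, then the turn, a rotation vector about the tool's x, y, z in degrees. A call has 1 to 10 rows; each row is the pose to reach, as a shift and turn from the pose commanded when the call began, along the tool's axes at that moment; what a row does not reach only later rows make up. A row lasts 1/10 s, in which the tool goes at most 50 mm and 8.59 degrees, less where a joint would pass 70% of its speed; a pose out of reach is approached as far as the arm can. A call with a gripper value outside its range is refused whole. The fingers move at their own pace and stop on an object; "force" is the grip in N (left out, the last holds). Time passes only in rows, so rows that repeat a pose let the fingers close. It gives the time, the measured TCP pose, the force and the opening at its end, in the units of the state.
- sensors.observe(): the state, without advancing time (a new reading comes with each control period).
- viewer.grab_frame(name): name is "scene" or "top" or "wrist"; returns a dict with "frame" (480x640x3 uint8, red, green, blue), "fx", "fy", "cx", "cy" (pixels), "T" (4x4, takes a point from camera to world coordinates). Camera axes: x right, y down, z forward; pixel columns grow to the right and rows downward; lengths in mm; the calibration is good to about 2 mm. The wrist camera is an equidistant fisheye: a pixel r from the principal point sees the ray r / f radians off the axis. A picture is of the moment at which its call begins. There is no depth.
- order.hand_in(): hands the job in, once; it reports no verdict.
The state is a dict: "time_s": time; "qpos": joint angles; "dq": joint speeds; "joint_efforts": joint torques, N m; "tcp_pos": TCP position; "tcp_rot": TCP orientation; "ft_force": force on the tool from outside, world axes, zero at the start; "moment": the same for the moment, N m; "width": finger opening in mm.
Only numpy, scipy, OpenCV 4.12 (cv2) and the standard library are available. Lean on these libraries where they do the work, as an engineer would, in place of code of your own. Each camera call takes 0.05 s, during which the arm holds its last target.

TASK

Swing the probe station's upright sprung loading step over towards the front until it snaps down level, then, before loading it, prove that it is locked by leaning straight down near its free yellow edge with a steady 8 to 15 newtons for a second; never push on the station harder than 20 newtons. Then pick up the round wafer carrier by its black knob, set it down gently, flat in the middle of the lowered step inside its rims, and let go, leaving the chip box, jar and positioner alone.

Things in the scene. Friction and masses are not known exactly. Their poses are not given: they have to be found in the camera images.
- station: Fixed probe station: grey body, aluminium deck 300 x 340 mm (x, y), top 90 mm up. Origin: centre of the underside, on the table. The front with the step faces its own -x (the robot, turned at most 0.2 rad). Nearest things on the deck behind the hinge: a low chuck disc at 180 mm; at the +y back corner a microscope to 330 mm above the table, 150 mm behind and 95 mm aside.
- hinge (a point): Nominal centre of the step's hinge axle: 180 mm in front (-x) of the station's origin, 90 mm above the table; the axle runs along station y. The step's mount is bolted in slots: the real axle, with the whole step, sits up to 9 mm higher or lower than this, differently each time; no reading tells it, it must be felt. Axes: the station's.
- load_spot (a point): Nominal middle of the lowered step's upper face, 77 mm in front of the hinge, 90 mm above the table (real face up to 9 mm higher or lower). Blue tread 170 mm wide (y; 236 with its mount), 6 mm thick, from 12 to 142 mm off the axle; rims 5 mm high, 4 mm thick at the sides and free edge; yellow band along the free edge. It floats on rubber: gives 1 mm per 4 N, up to 8 mm.
- step (a joint): Step angle, rad. 0: upright, leaning 0.21 back over the deck on its rear stop, upper face to the deck. 0.21: vertical. 1.78: lowered, level, upper face at axle height, pointing to station -x. Spring: dead centre near 0.6; before it the step resists, about 0.6 N m at 0, less towards 0.6; past it it runs down by itself in under a second and is held down with over 1 N m.
- carrier: Loose round wafer carrier: white disc 90 mm across and 10 mm thick, amber lid 82 mm across and 8 mm thick on it, and on top in the centre an upright black knob 24 mm across and 30 mm tall (18 to 48 mm above the underside). 0.10 to 0.21 kg. Origin: centre of its underside; z up.
- chip_box: Bystander: blue box with clear lid, 82 x 82 x 34 mm. Origin: centre of its underside. Leave it.
- jar: Bystander: glass jar with white cap, 50 mm across, 75 mm tall. Origin: centre of its underside. Leave it.
- positioner: Bystander: black micro-positioner on a steel foot 50 x 60 mm, with brass knobs, 66 mm tall. Origin: centre of its underside. Leave it.
Things that resemble listed ones, but are neither listed nor needed, are in the scene too. Of the things that look like the carrier, the largest one is meant.

How it is judged:
By the outcome, as a careful person would: the job done as asked, in the order asked, and still so for the second after the job is handed in, with the robot touching nothing.
It also fails if it takes over 67 s, if anything falls off the work surface, if the arm or the gripper's body presses on something with over 40 N, if the wrist force passes 120 N, or if a joint passes its speed limit or range.

## Working session

There is one attempt and no reset: what is moved stays moved. The work goes in short steps, Python scripts to look and compute and a tool call to move; the robot and the scene stay as the last step left them, time stands still between calls to the robot, and variables do not carry over. Pictures are saved under pics/ and viewed, and the job is handed in when it is done.

Besides the shell and the picture viewer there is one more tool, called after "Call:" as name(argument=value, ...) on one line, values as JSON. drive_tool: Moves the arm, as the interface text tells. Its arguments: {"type":"object","properties":{"increments":{"type":"array","items":{"type":"array","items":{"type":"array","items":{"type":"number"}}}},"force":{"type":"number"}},"required":["increments"]}

```bash
ls; mkdir -p pics; cat > h.py <<'E'
import numpy as np, cv2
from bench import sensors, viewer, order
def save(n,f):
    cv2.imwrite(n,cv2.cvtColor(f,cv2.COLOR_RGB2BGR))
E
python3 - <<'E'
from h import *
import pickle
print(sensors.observe())
for n in ("scene","top","wrist"):
    d=viewer.grab_frame(n); pickle.dump(d,open(f'{n}0.pkl','wb')); save(f'pics/{n}0.png',d['frame'])
    print(n,d['fx'],d['cx'],d['cy'],np.round(d['T'],3).tolist())
E
```

```text
pics
{'time_s': 0.0, 'qpos': array([ 1.12198574e+00,  3.20302092e-01,  1.56565562e+00, -8.09017935e-06,
        1.25737406e+00, -2.00092570e-02]), 'dq': array([0.00098461, 0.00061423, 0.00027652, 0.00037155, 0.00169578,
       0.00060094]), 'joint_efforts': array([-1.15172479e-03, -4.12465811e+01, -2.31968790e+01,  7.25232367e-02,
        4.57780052e-02, -1.56904466e-04]), 'tcp_pos': array([238.88124125, 522.52575224, 230.12347917]), 'tcp_rot': array([-6.68322641e-01, -3.06927537e+00,  2.65956059e-03]), 'ft_force': array([ 0.69735389, -0.08975771,  0.06588318]), 'moment': array([-0.02096074,  0.05750487,  0.00337729]), 'width': 91.37922047587699}
scene 607.5117578642016 309.80496131072744 237.56148615840766 [[-0.61, 0.603, -0.514, 1393.232], [0.792, 0.452, -0.41, 668.118], [-0.014, -0.657, -0.754, 1341.265], [0.0, 0.0, 0.0, 1.0]]
top 544.2777960405463 325.13113120331917 243.19187315960176 [[-0.025, -0.993, 0.112, 361.972], [-1.0, 0.025, -0.002, -18.297], [-0.001, -0.112, -0.994, 1395.354], [0.0, 0.0, 0.0, 1.0]]
wrist 371.64829954431775 317.25009290123165 246.8307624439232 [[0.416, 0.875, 0.247, 169.669], [0.909, -0.4, -0.115, 554.626], [-0.002, 0.273, -0.962, 383.291], [0.0, 0.0, 0.0, 1.0]]
```

View pics/scene0.png

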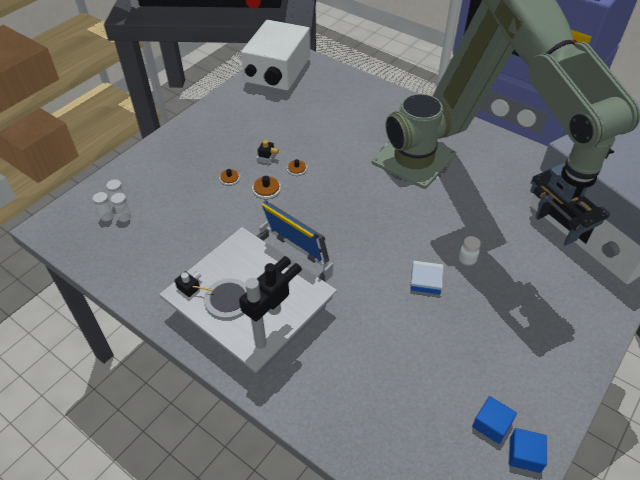

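View pics/top0.png

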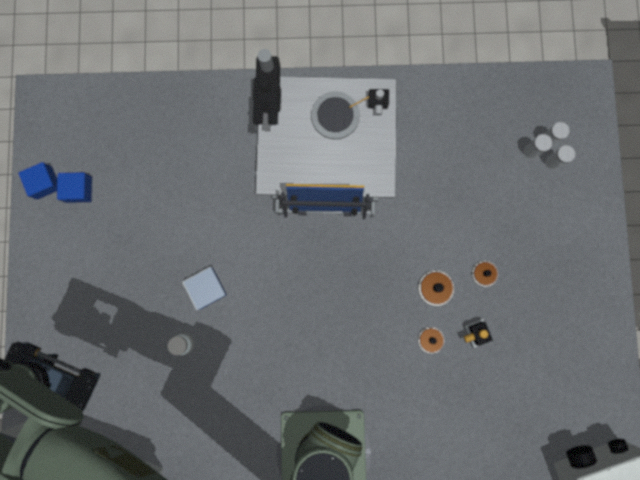

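View pics/wrist0.png

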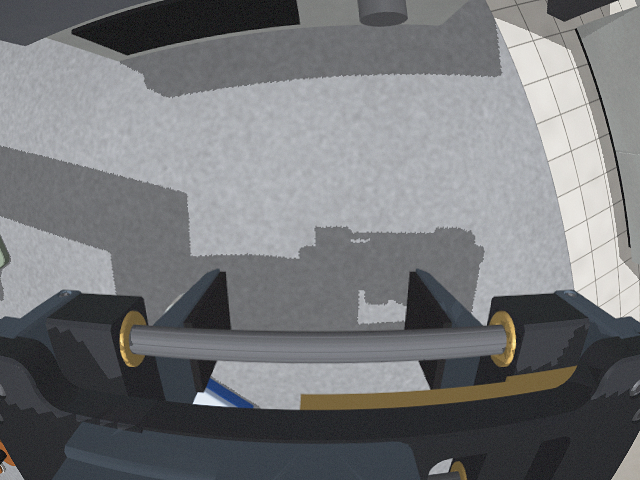

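The top view shows three carrier-like discs at (436,287), the largest, and at (485,273) and (431,340). The same three are in the scene view at (266,186), (229,176) and (297,167). The step is upright at top (325,198), and the deck spans (257..396, 78..197). Next I'll measure these and check a close crop.

```bash
cat >> h.py <<'E'
def ray(d,u,v):
    T=np.array(d['T']); r=T[:3,:3]@np.array([(u-d['cx'])/d['fx'],(v-d['cy'])/d['fy'],1.]); return T[:3,3],r
def onz(d,u,v,z):
    o,r=ray(d,u,v); return o+r*(z-o[2])/r[2]
def tri(d1,p1,d2,p2):
    o1,r1=ray(d1,*p1);o2,r2=ray(d2,*p2)
    s=np.linalg.lstsq(np.c_[r1,-r2],o2-o1,rcond=None)[0]
    a=o1+s[0]*r1;b=o2+s[1]*r2; return (a+b)/2,np.linalg.norm(a-b)
E
python3 - <<'E'
from h import *
import pickle
t=pickle.load(open('top0.pkl','rb'));s=pickle.load(open('scene0.pkl','rb'))
P={}
for n,d in(('top',t),('scene',s)):
    f=d['frame'];hsv=cv2.cvtColor(f,cv2.COLOR_RGB2HSV)
    for nm,m in (('orange',cv2.inRange(hsv,(5,150,90),(15,255,255))),('yellow',cv2.inRange(hsv,(18,150,120),(32,255,255))),('black',cv2.inRange(hsv,(0,0,0),(180,255,45)))):
        k,l,st,c=cv2.connectedComponentsWithStats(m)
        for i in range(1,k):
            if st[i,4]>30 and st[i,4]<2000: print(n,nm,st[i],np.round(c[i],1))
# deck mask top
g=cv2.cvtColor(t['frame'],cv2.COLOR_RGB2GRAY)
m=cv2.inRange(g,150,225);m[:70]=0;m[215:]=0
k,l,st,c=cv2.connectedComponentsWithStats(m)
i=1+np.argmax(st[1:,4]);print(st[i])
cn=max(cv2.findContours((l==i).astype('uint8'),cv2.RETR_EXTERNAL,cv2.CHAIN_APPROX_NONE)[0],key=cv2.contourArea)
r=cv2.minAreaRect(cn);print(r)
for p in cv2.boxPoints(r): print(p,onz(t,*p,90))
save('pics/crop_t.png',cv2.resize(t['frame'][60:360,240:520],None,fx=2,fy=2,interpolation=cv2.INTER_CUBIC))
save('pics/crop_s.png',cv2.resize(s['frame'][130:370,150:350],None,fx=2.5,fy=2.5,interpolation=cv2.INTER_CUBIC))
E
```

```text
top orange [475 263  21  20 266] [484.8 272.8]
top orange [422 273  29  29 466] [436.3 285.8]
top yellow [480 330   8   8  47] [483.4 333.7]
top yellow [465 335  10   6  39] [469.3 337.4]
top black [ 253   58   27   66 1116] [266.1  94.4]
top black [369  91  19  17 151] [377.2  99.4]
top black [434 284   9   7  50] [437.8 287.2]
top black [469 323  22  21 199] [478.7 332.2]
top black [  67  422   98   58 1231] [118.9 456.7]
top black [318 422  42  23 310] [338.3 432.6]
top black [  9 428  43  52 177] [ 30.  453.5]
top black [295 431  18  32 130] [302.  445.8]
top black [  0 435  13  33 168] [  4.1 447.3]
top black [608 439  20  15 231] [617.5 445.7]
top black [566 445  31  24 550] [581.  456.3]
scene orange [288 161  18  12 134] [296.5 166.9]
scene orange [221 170  17  13 135] [229.2 176.4]
scene orange [254 177  25  18 273] [266.2 186.3]
scene yellow [571  30  20  13 146] [580.6  36.7]
scene yellow [262 203  51  34 177] [287.5 220.3]
scene black [138   0 111   8 783] [194.1   3.2]
scene black [259   0  23   8 170] [270.5   3.5]
scene black [465   0  17  32 182] [472.1  10.6]
scene b
[... 411 characters left out ...]
[416.9 154.3]
scene black [263 176   7  11  61] [265.7 181.3]
scene black [579 228  14  15 103] [585.5 235.4]
scene black [ 239  257   62   64 1642] [270.1 289. ]
scene black [175 276  24  21 276] [186.8 285.7]
scene black [ 65 286  18  20  79] [ 72.7 295.2]
scene black [103 349   7  10  34] [106.4 352.8]
[  257    77   139   119 11393]
((326.51959228515625, 135.9811553955078), (137.66685485839844, 116.34386444091797), 1.1017061471939087)
[256.5804  192.81886] [637.56832401 143.71802239  90.        ]
[258.81735  76.4965 ] [933.2785943  134.82139561  90.        ]
[396.45877  79.14345] [ 917.47805804 -208.92499791   90.        ]
[394.22183 195.46582] [ 622.41727848 -191.64341125   90.        ]
```

View pics/crop_t.png

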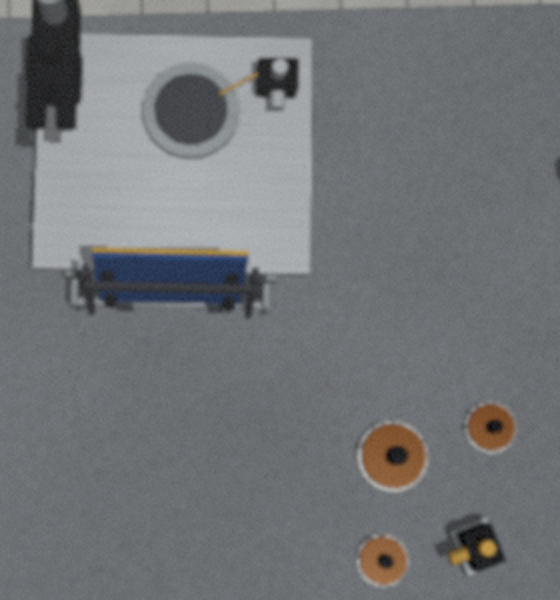

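View pics/crop_s.png

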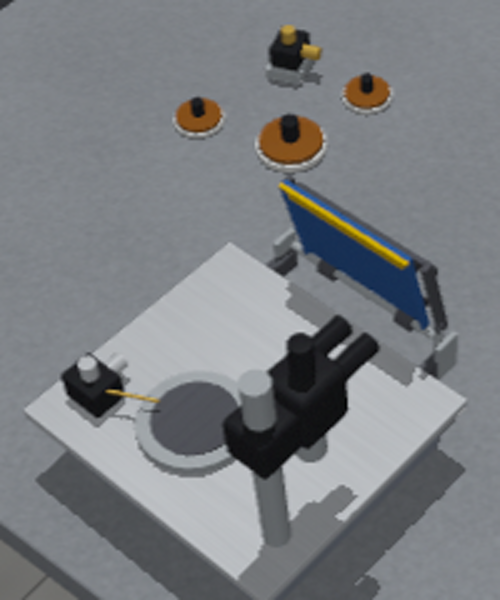

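```bash
python3 - <<'E'
from h import *
import pickle
t=pickle.load(open('top0.pkl','rb'));s=pickle.load(open('scene0.pkl','rb'))
g=cv2.GaussianBlur(cv2.cvtColor(t['frame'],cv2.COLOR_RGB2GRAY).astype(float),(3,3),0)
gx=np.diff(g,axis=1); gy=np.diff(g,axis=0)
def sub(a):
    i=int(np.argmax(np.abs(a)));w=np.abs(a[max(0,i-2):i+3]);return max(0,i-2)+(w*np.arange(len(w))).sum()/w.sum()+.5
L=[];R=[];F=[];B=[]
for v in range(140,190,2): L.append(onz(t,250+sub(gx[v,250:266]),v,90))
for v in range(90,190,2): R.append(onz(t,388+sub(gx[v,388:405]),v,90))
for u in list(range(262,272,2))+list(range(378,392,2)): F.append(onz(t,u,188+sub(gy[188:203,u]),90))
for u in range(290,390,4): B.append(onz(t,u,72+sub(gy[72:86,u]),90))
for n,P in zip('LRFB',(L,R,F,B)):
    P=np.array(P)[:,:2]; vx,vy,x,y=cv2.fitLine(P.astype('float32'),cv2.DIST_HUBER,0,.01,.01).ravel()
    print(n,np.round([x,y],1),'ang',np.arctan(vy/vx) if n in'LR' else np.arctan(-vx/vy), 'res',np.std((P-[x,y])@[-vy,vx]))
# discs
for n,d,boxes in (('top',t,[(410,260,465,315),(465,255,505,292),(410,318,450,360)]),('scene',s,[(248,170,286,200)])):
  for (a,b,c,e) in boxes:
    f=d['frame'][b:e,a:c].astype(int)
    hsv=cv2.cvtColor(d['frame'],cv2.COLOR_RGB2HSV)[b:e,a:c]
    m=(((f.min(2)>165))|((hsv[...,1]>110)&(hsv[...,0]<20))).astype('uint8')
    k,l,st,_=cv2.connectedComponentsWithStats(m);i=1+np.argmax(st[1:,4])
    cn=max(cv2.findContours((l==i).astype('uint8'),cv2.RETR_EXTERNAL,cv2.CHAIN_APPROX_NONE)[0],key=cv2.contourArea)
    el=cv2.fitEllipse(cn); p=(el[0][0]+a,el[0][1]+b)
    print(n,'disc',p,el[1],onz(d,*p,10))
print(tri(t,(437.8,287.2),s,(265.7,181.3)), onz(t,437.8,287.2,45))
E
```

```text
L [705.1 142.4] ang -0.045726605 res 0.3618302006798726
R [ 743.3 -198.3] ang -0.03973794 res 5.685305326754698
F [628.3 -25.4] ang -0.04782863 res 0.2256854402336675
B [925.7 -59. ] ang -0.047350124 res 0.3835974440469027
top disc (436.3363285064697, 287.4367923736572) (28.85822296142578, 29.772083282470703) [ 398.58528651 -299.68889682   10.        ]
top disc (485.27665519714355, 273.0342082977295) (20.19675064086914, 21.34737777709961) [ 431.942905   -425.92275997   10.        ]
top disc (431.2289218902588, 339.6631031036377) (20.483722686767578, 21.776153564453125) [ 268.27752249 -280.56068249   10.        ]
scene disc (265.992223739624, 186.68771743774414) (18.160463333129883, 25.726781845092773) [ 399.34392878 -294.81887206   10.        ]
(array([ 397.61968022, -297.76604734,   30.66284454]), np.float64(3.3081150678919085)) [ 398.15201738 -296.22624878   45.        ]
```

```bash
cat >> h.py <<'E'
from scipy.spatial.transform import Rotation as Ro
YAW=-0.047; C=np.array([777.6,-31.0]); EX=np.array([np.cos(YAW),np.sin(YAW)]); EY=np.array([-EX[1],EX[0]])
HZ=C-180*EX
def st(dx,dy): return HZ+dx*EX+dy*EY   # point relative to hinge in station axes
def plan(xyz,yaw=YAW,base=np.diag([-1.,1,-1])):
    o=sensors.observe(); R=Ro.from_rotvec(o['tcp_rot'])
    T=Ro.from_matrix(Ro.from_rotvec([0,0,yaw]).as_matrix()@base)
    print('pos',np.round(o['tcp_pos'],1),'F',np.round(o['ft_force'],2),'w',round(o['width'],1),'t',round(o['time_s'],2))
    print('shift mm',np.round(R.inv().apply(np.array(xyz)-o['tcp_pos']),1),'turn deg',np.round((R.inv()*T).as_rotvec(degrees=True),2))
E
python3 - <<'E'
from h import *
print('hinge',HZ,'load',st(-77,0),'edge',st(-140,0))
plan([*st(-120,-10),300])
E
```

```text
hinge [597.79877341 -22.54311435] load [520.88380425 -18.92544659] edge [457.95337494 -15.96553662]
pos [238.9 522.6 230.3] F [0.47 0.44 1.17] w 91.1 t 0.15
shift mm [-445.4 -400.7  -69.2] turn deg [-7.000e-02 -2.000e-02 -2.187e+01]
```

Call:
drive_tool(increments=[[[0, -0.01, -0.009, -0.005, 0, 0, -0.4], [0, -0.031, -0.028, -0.012, 0, 0, -1.5], [0, -0.062, -0.056, -0.02, 0, 0, -3], [0, -0.093, -0.084, -0.03, 0, 0, -4.6], [0, -0.125, -0.112, -0.035, 0, 0, -6], [0, -0.156, -0.14, -0.04, 0, 0, -7.7], [0, -0.187, -0.168, -0.045, 0, 0, -9.2], [0, -0.218, -0.196, -0.05, 0, 0, -10.8], [0, -0.249, -0.224, -0.055, 0, 0, -12.3], [0, -0.28, -0.252, -0.06, 0, 0, -13.8]]])

```text
time_s: 1.15
tcp_pos: [388.9, 174.9, 291.6]
tcp_rot: [0.293, 3.127, 0.0]
ft_force: [0.0, -0.7, -0.5]
width: 14.2
```

```bash
python3 - <<'E'
from h import *
plan([*st(-110,-10),310])
E
```

```text
pos [388.9 174.9 291.6] F [ 0.03 -0.72 -0.55] w 14.2 t 1.15
shift mm [-134.4 -180.5  -18.3] turn deg [ 0.    0.05 -8.  ]
```

Call:
drive_tool(increments=[[[0, -0.025, -0.034, -0.003, 0, 0, -1.5], [0, -0.05, -0.067, -0.007, 0, 0, -3], [0, -0.075, -0.1, -0.011, 0, 0, -4.5], [0, -0.1, -0.134, -0.015, 0, 0, -6], [0, -0.12, -0.162, -0.018, 0, 0, -7.5], [0, -0.132, -0.178, -0.018, 0, 0, -8], [0, -0.132, -0.178, -0.018, 0, 0, -8]]])

```text
time_s: 1.85
tcp_pos: [485.6, -24.8, 308.9]
tcp_rot: [0.081, 3.141, -0.001]
ft_force: [0.2, 0.9, 0.0]
width: 0.7
```

```bash
python3 - <<'E'
from h import *
plan([*st(75,-10),300])
d=viewer.grab_frame('scene'); save('pics/scene1.png',d['frame'])
E
```

```text
pos [485.6 -24.8 308.9] F [0.19 0.88 0.02] w 0.7 t 1.85
shift mm [-187.    -1.6    8.9] turn deg [-0.05  0.   -0.28]
```

View pics/scene1.png

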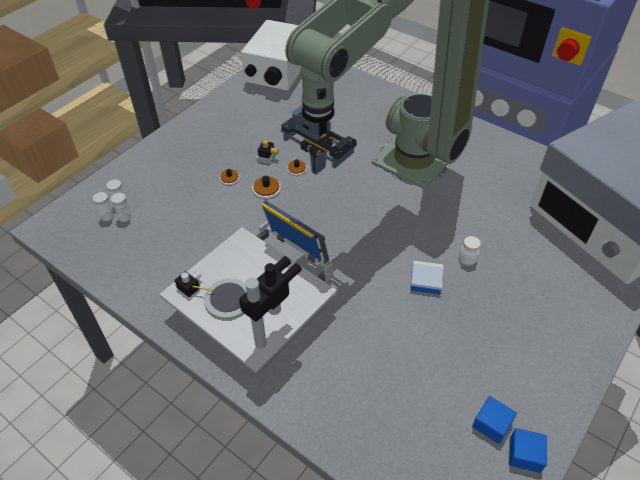

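The arm is now in front of the step with the fingers closed at about (318,160), clear of everything. Next I go over the top to behind the step.

Call:
drive_tool(increments=[[[0, -0.02, 0, 0, 0, 0, 0], [0, -0.06, -0.001, 0.002, 0, 0, -0.1], [0, -0.1, -0.001, 0.004, 0, 0, -0.2], [0, -0.14, -0.002, 0.006, 0, 0, -0.3], [0, -0.175, -0.002, 0.008, 0, 0, -0.3], [0, -0.187, -0.002, 0.009, 0, 0, -0.3], [0, -0.187, -0.002, 0.009, 0, 0, -0.3]]])

```text
time_s: 2.6
tcp_pos: [672.6, -32.0, 298.5]
tcp_rot: [-0.065, -3.139, -0.001]
ft_force: [-1.1, 0.3, -0.1]
width: 0.6
```

```bash
python3 - <<'E'
from h import *
plan([*st(72,-10),210])
d=viewer.grab_frame('scene'); save('pics/scene2.png',cv2.resize(d['frame'][100:340,120:440],None,fx=2.5,fy=2.5))
d=viewer.grab_frame('wrist'); save('pics/wrist2.png',d['frame'])
E
```

```text
pos [672.6 -32.  298.5] F [-1.06  0.33 -0.08] w 0.6 t 2.6
shift mm [ 3.  -4.1 88.5] turn deg [ 0.03 -0.12  0.3 ]
```

View pics/scene2.png

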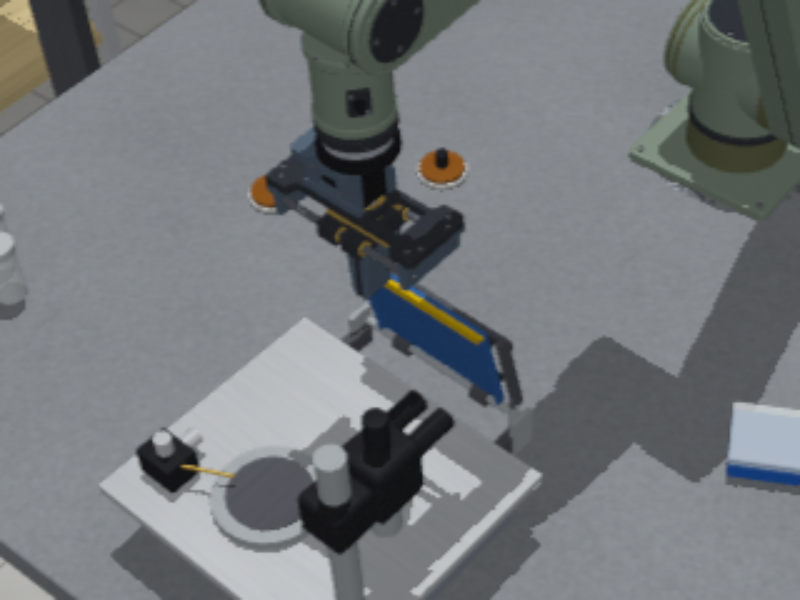

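View pics/wrist2.png

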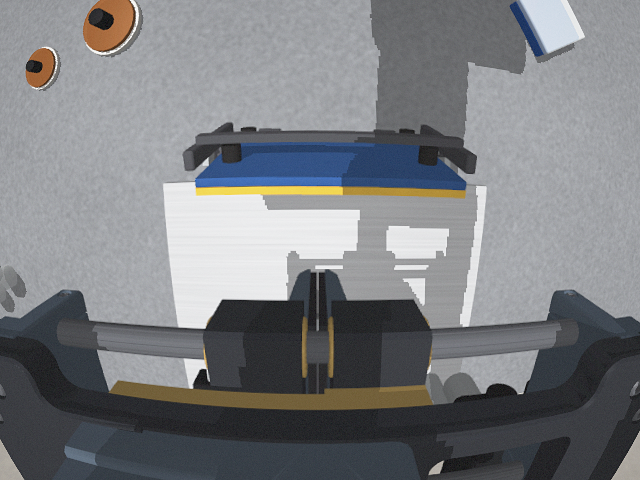

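The finger is behind the step. In the wrist view the yellow edge is at about row 190 and the fingertips are at row 270, so there is clearance. Lowering now.

Call:
drive_tool(increments=[[[0, 0, 0, 0.01, 0, 0, 0], [0, 0, 0, 0.03, 0, 0, 0], [0, 0, 0, 0.055, 0, 0, 0], [0, 0, 0, 0.075, 0, 0, 0], [0, 0, 0, 0.087, 0, 0, 0], [0, 0, 0, 0.087, 0, 0, 0]]])

```text
time_s: 3.3
tcp_pos: [670.4, -33.0, 211.3]
tcp_rot: [-0.067, -3.137, -0.0]
ft_force: [0.1, 0.8, -0.0]
width: 0.1
```

Call:
drive_tool(increments=[[[0, 0.006, 0, 0, 0, 0, 0], [0, 0.012, 0, 0, 0, 0, 0], [0, 0.018, 0, 0, 0, 0, 0], [0, 0.022, 0, 0, 0, 0, 0]]])

```text
time_s: 3.7
tcp_pos: [649.6, -32.2, 213.9]
tcp_rot: [0.068, 3.14, 0.0]
ft_force: [0.7, 0.6, 0.3]
width: -0.0
```

Call:
drive_tool(increments=[[[0, 0.004, 0, 0, 0, 0, 0], [0, 0.008, 0, 0, 0, 0, 0], [0, 0.012, 0, 0, 0, 0, 0], [0, 0.016, 0, 0, 0, 0, 0]]])

```text
time_s: 4.1
tcp_pos: [636.3, -31.7, 214.3]
tcp_rot: [0.068, 3.134, -0.0]
ft_force: [5.8, -0.0, 4.0]
width: 0.8
```

Call:
drive_tool(increments=[[[0, 0.005, 0, 0, 0, 0, 0], [0, 0.01, 0, 0, 0, 0, 0], [0, 0.015, 0, 0, 0, 0, 0], [0, 0.02, 0, 0, 0, 0, 0]]])

```text
time_s: 4.5
tcp_pos: [614.3, -30.7, 213.4]
tcp_rot: [0.068, 3.139, 0.0]
ft_force: [3.3, -0.1, 1.6]
width: 0.8
```

Call:
drive_tool(increments=[[[0, 0.006, 0, 0, 0, 0, 0], [0, 0.012, 0, 0, 0, 0, 0], [0, 0.018, 0, 0, 0, 0, 0], [0, 0.024, 0, 0, 0, 0, 0]]])

```text
time_s: 4.9
tcp_pos: [589.0, -29.5, 212.1]
tcp_rot: [-0.068, -3.139, -0.0]
ft_force: [2.5, 0.0, -1.5]
width: 0.3
```

Call:
drive_tool(increments=[[[0, 0.006, 0, 0, 0, 0, 0], [0, 0.012, 0, 0, 0, 0, 0], [0, 0.018, 0, 0, 0, 0, 0], [0, 0.024, 0, 0, 0, 0, 0]]])

```text
time_s: 5.3
tcp_pos: [565.0, -28.6, 212.8]
tcp_rot: [-0.067, -3.139, -0.0]
ft_force: [0.4, -0.2, -0.1]
width: 0.5
```

Call:
drive_tool(increments=[[[0, 0.005, 0, 0, 0, 0, 0], [0, 0.01, 0, 0, 0, 0, 0], [0, 0.012, 0, 0, 0, 0, 0], [0, 0.012, 0, 0, 0, 0, 0]]])

```text
time_s: 5.7
tcp_pos: [553.8, -28.1, 213.0]
tcp_rot: [-0.068, -3.141, -0.0]
ft_force: [-0.2, 0.6, -0.2]
width: -0.0
```

```bash
python3 - <<'E'
from h import *
plan([*st(-60,-10),250])
d=viewer.grab_frame('scene'); save('pics/scene3.png',cv2.resize(d['frame'][100:340,120:440],None,fx=2.5,fy=2.5))
E
```

```text
pos [553.8 -28.1 213. ] F [-0.22  0.56 -0.22] w -0.0 t 5.7
shift mm [ 16.3  -2.3 -37. ] turn deg [ 0.   -0.01  0.22]
```

View pics/scene3.png

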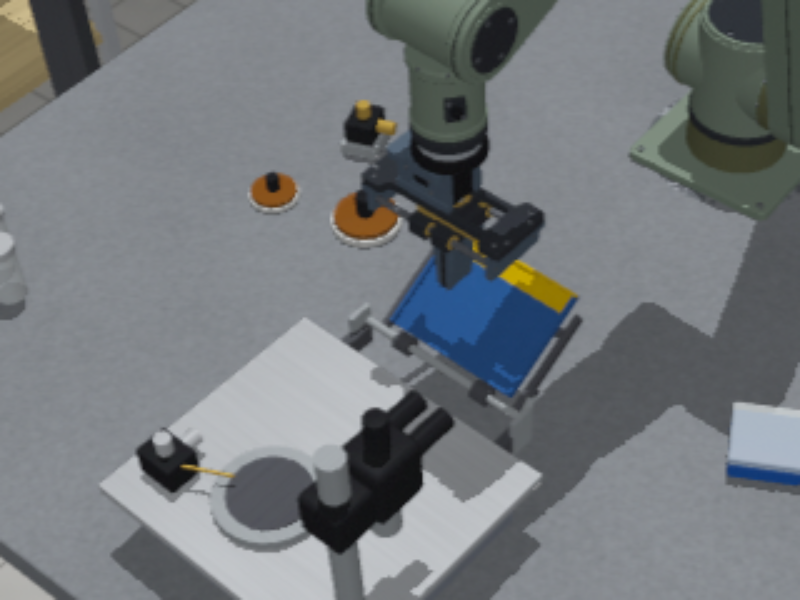

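The step has passed dead centre and is falling away from the finger. I hold position while it settles.

Call:
drive_tool(increments=[[[0, 0, 0, 0, 0, 0, 0], [0, 0, 0, 0, 0, 0, 0], [0, 0, 0, 0, 0, 0, 0], [0, 0, 0, 0, 0, 0, 0], [0, 0, 0, 0, 0, 0, 0], [0, 0, 0, 0, 0, 0, 0], [0, 0, 0, 0, 0, 0, 0]]])

```text
time_s: 6.45
tcp_pos: [554.2, -28.1, 212.9]
tcp_rot: [0.068, 3.141, 0.0]
ft_force: [0.8, 0.7, -0.0]
width: 0.4
```

```bash
python3 - <<'E'
from h import *
plan([*st(-130,0),135])
d=viewer.grab_frame('scene'); save('pics/scene4.png',cv2.resize(d['frame'][100:340,120:440],None,fx=2.5,fy=2.5))
d=viewer.grab_frame('wrist'); save('pics/wrist4.png',d['frame'])
E
```

```text
pos [554.2 -28.1 212.9] F [ 0.78  0.67 -0.01] w 0.4 t 6.45
shift mm [86.7  8.  77.9] turn deg [0.   0.   0.23]
```

View pics/scene4.png

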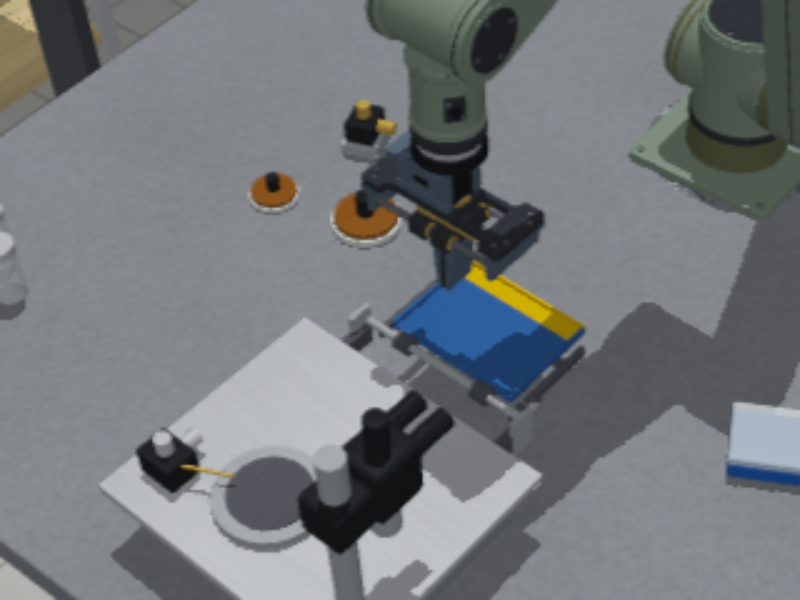

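View pics/wrist4.png

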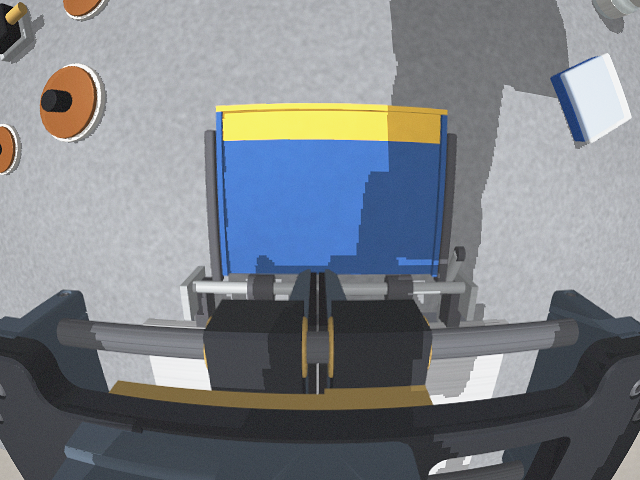

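The step is down and level: its yellow band is at wrist rows 106–142 and its side rims at columns 217 and 447. I check its centre with fisheye rays.

```bash
cat >> h.py <<'E'
def wray(d,u,v):
    T=np.array(d['T']);x=(u-d['cx'])/d['fx'];y=(v-d['cy'])/d['fy'];r=np.hypot(x,y)
    c=np.array([np.sin(r)*x/r,np.sin(r)*y/r,np.cos(r)]) if r>0 else np.array([0,0,1.]); return T[:3,3],T[:3,:3]@c
def wonz(d,u,v,z):
    o,r=wray(d,u,v); return o+r*(z-o[2])/r[2]
def tost(p): q=np.array(p[:2])-HZ; return np.round([q@EX,q@EY],1)
E
python3 - <<'E'
from h import *
d=viewer.grab_frame('wrist')
for p in [(217,106),(447,109),(222,138),(440,142),(220,200),(446,200),(217,210),(447,250)]:
    print(p,[tost(wonz(d,*p,z)) for z in (86,95,104)])
E
```

```text
(217, 106) [array([-150.8,  -84.2]), array([-149.8,  -81.8]), array([-148.8,  -79.3])]
(447, 109) [array([-150.9,   91.6]), array([-149.9,   88.4]), array([-148.9,   85.2])]
(222, 138) [array([-125.8,  -80.5]), array([-125.6,  -78.2]), array([-125.4,  -75.9])]
(440, 142) [array([-124.6,   86.4]), array([-124.4,   83.3]), array([-124.3,   80.3])]
(220, 200) [array([-77.8, -83.6]), array([-79.2, -81.2]), array([-80.5, -78.8])]
(446, 200) [array([-79.1,  93.8]), array([-80.4,  90.5]), array([-81.7,  87.2])]
(217, 210) [array([-69.9, -86.5]), array([-71.5, -84. ]), array([-73.1, -81.5])]
(447, 250) [array([-38. ,  98.3]), array([-40.6,  94.9]), array([-43.2,  91.5])]
```

```bash
python3 - <<'E'
from h import *
plan([*st(-136,1),128])
E
```

```text
pos [554.2 -28.1 213. ] F [-0.68 -1.16  0.35] w 0.5 t 6.6
shift mm [92.7  9.  85. ] turn deg [0.   0.   0.23]
```

Call:
drive_tool(increments=[[[0, 0.025, 0.002, 0.0, 0, 0, 0.1], [0, 0.055, 0.005, 0.01, 0, 0, 0.2], [0, 0.08, 0.009, 0.03, 0, 0, 0.2], [0, 0.093, 0.009, 0.05, 0, 0, 0.2], [0, 0.093, 0.009, 0.068, 0, 0, 0.2], [0, 0.093, 0.009, 0.079, 0, 0, 0.2], [0, 0.093, 0.009, 0.084, 0, 0, 0.2], [0, 0.093, 0.009, 0.084, 0, 0, 0.2]]])

```text
time_s: 7.4
tcp_pos: [461.9, -15.1, 128.6]
tcp_rot: [-0.073, -3.14, -0.0]
ft_force: [0.2, -0.4, 0.4]
width: 0.2
```

```bash
python3 - <<'E'
from h import *
plan([*st(-136,1),128])
d=viewer.grab_frame('wrist'); save('pics/wrist5.png',d['frame'])
for i in range(3):
    print(np.round(sensors.observe()['ft_force'],2)); 
E
```

```text
pos [461.9 -15.1 128.6] F [ 0.17 -0.38  0.37] w 0.2 t 7.4
shift mm [-0.1 -0.   0.6] turn deg [ 0.01 -0.04  0.02]
[-0.14 -0.92 -0.76]
[-0.14 -0.92 -0.76]
[-0.14 -0.92 -0.76]
```

View pics/wrist5.png

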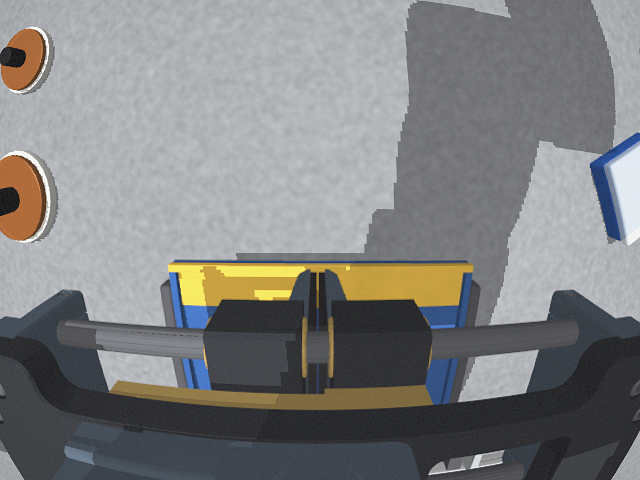

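```bash
python3 - <<'E'
from h import *
d=viewer.grab_frame('wrist')
for p in [(170,262),(320,262),(470,262),(182,305),(465,305)]: print(p,[tost(wonz(d,*p,z)) for z in (86,95,104)])
print('tip',tost(wonz(d,318,271,111)), 'tcp',tost(sensors.observe()['tcp_pos']))
E
```

```text
(170, 262) [array([-147.1,  -85.7]), array([-150.1,  -81.7]), array([-153.1,  -77.8])]
(320, 262) [array([-147.6,    2.3]), array([-150.6,    2.2]), array([-153.5,    2.1])]
(470, 262) [array([-147.1,   90.8]), array([-150.1,   86.6]), array([-153.1,   82.5])]
(182, 305) [array([-119.6,  -81.5]), array([-123.8,  -77.7]), array([-128.1,  -74. ])]
(465, 305) [array([-119.3,   91.4]), array([-123.5,   87.3]), array([-127.8,   83.1])]
tip [-151.2    1.1] tcp [-135.5    1. ]
```

Call:
drive_tool(increments=[[[0, 0, 0, 0.003, 0, 0, 0], [0, 0, 0, 0.006, 0, 0, 0]]])

```text
time_s: 7.7
tcp_pos: [462.1, -15.2, 123.2]
tcp_rot: [0.073, 3.139, 0.0]
ft_force: [-0.4, 0.4, -0.1]
width: 0.2
```

Call:
drive_tool(increments=[[[0, 0, 0, 0.001, 0, 0, 0], [0, 0, 0, 0.002, 0, 0, 0]]])

```text
time_s: 7.9
tcp_pos: [461.7, -15.1, 120.9]
tcp_rot: [0.073, 3.141, 0.0]
ft_force: [0.4, -0.6, 0.6]
width: 0.7
```

Call:
drive_tool(increments=[[[0, 0, 0, 0.001, 0, 0, 0], [0, 0, 0, 0.002, 0, 0, 0]]])

```text
time_s: 8.1
tcp_pos: [461.7, -15.1, 118.9]
tcp_rot: [0.073, 3.141, 0.0]
ft_force: [0.1, -0.0, 0.1]
width: 0.8
```

Call:
drive_tool(increments=[[[0, 0, 0, 0.001, 0, 0, 0], [0, 0, 0, 0.002, 0, 0, 0]]])

```text
time_s: 8.3
tcp_pos: [461.7, -15.1, 116.9]
tcp_rot: [0.073, 3.141, 0.0]
ft_force: [0.1, 0.5, 0.7]
width: 0.4
```

Call:
drive_tool(increments=[[[0, 0, 0, 0.001, 0, 0, 0], [0, 0, 0, 0.002, 0, 0, 0]]])

```text
time_s: 8.5
tcp_pos: [461.7, -15.1, 114.9]
tcp_rot: [0.073, 3.141, 0.0]
ft_force: [-0.5, -0.6, 0.3]
width: 0.3
```

Call:
drive_tool(increments=[[[0, 0, 0, 0.001, 0, 0, 0], [0, 0, 0, 0.002, 0, 0, 0]]])

```text
time_s: 8.7
tcp_pos: [461.7, -15.1, 113.2]
tcp_rot: [0.073, 3.141, 0.0]
ft_force: [-1.7, -0.0, 5.3]
width: 0.6
```

Call:
drive_tool(increments=[[[0, 0, 0, 0.001, 0, 0, 0], [0, 0, 0, 0.0015, 0, 0, 0]]])

```text
time_s: 8.9
tcp_pos: [461.7, -15.1, 112.2]
tcp_rot: [0.073, 3.14, 0.0]
ft_force: [-1.9, 0.8, 9.4]
width: 0.5
```

Call:
drive_tool(increments=[[[0, 0, 0, 0.0005, 0, 0, 0], [0, 0, 0, 0.0005, 0, 0, 0], [0, 0, 0, 0.0005, 0, 0, 0]]])

```text
time_s: 9.2
tcp_pos: [461.8, -15.1, 112.0]
tcp_rot: [0.073, 3.14, 0.0]
ft_force: [-2.2, 1.3, 9.2]
width: 0.7
```

Call:
drive_tool(increments=[[[0, 0, 0, 0, 0, 0, 0], [0, 0, 0, 0, 0, 0, 0], [0, 0, 0, 0, 0, 0, 0], [0, 0, 0, 0, 0, 0, 0], [0, 0, 0, 0, 0, 0, 0], [0, 0, 0, 0, 0, 0, 0]]])

```text
time_s: 9.8
tcp_pos: [461.7, -15.1, 112.0]
tcp_rot: [0.073, 3.14, 0.0]
ft_force: [-3.7, 1.0, 9.7]
width: 0.4
```

Call:
drive_tool(increments=[[[0, 0, 0, 0, 0, 0, 0], [0, 0, 0, 0, 0, 0, 0], [0, 0, 0, 0, 0, 0, 0], [0, 0, 0, 0, 0, 0, 0], [0, 0, 0, 0, 0, 0, 0], [0, 0, 0, 0, 0, 0, 0]]])

```text
time_s: 10.4
tcp_pos: [461.7, -15.1, 112.0]
tcp_rot: [0.073, 3.14, 0.0]
ft_force: [-1.5, 0.2, 10.2]
width: 0.3
```

Call:
drive_tool(increments=[[[0, 0, 0, 0, 0, 0, 0], [0, 0, 0, 0, 0, 0, 0], [0, 0, 0, 0, 0, 0, 0]]])

```text
time_s: 10.7
tcp_pos: [461.7, -15.1, 112.0]
tcp_rot: [0.073, 3.14, 0.0]
ft_force: [-2.4, 0.7, 9.3]
width: 0.4
```

It has held about 9.6 N for 1.8 s with no give. To be well inside the band, I add a little and hold again.

Call:
drive_tool(increments=[[[0, 0, 0, 0.0005, 0, 0, 0], [0, 0, 0, 0.0005, 0, 0, 0], [0, 0, 0, 0.0005, 0, 0, 0], [0, 0, 0, 0.0005, 0, 0, 0], [0, 0, 0, 0.0005, 0, 0, 0], [0, 0, 0, 0.0005, 0, 0, 0]]])

```text
time_s: 11.3
tcp_pos: [461.7, -15.1, 111.6]
tcp_rot: [0.073, 3.14, 0.0]
ft_force: [-2.6, 0.4, 11.0]
width: 0.3
```

Call:
drive_tool(increments=[[[0, 0, 0, 0, 0, 0, 0], [0, 0, 0, 0, 0, 0, 0], [0, 0, 0, 0, 0, 0, 0], [0, 0, 0, 0, 0, 0, 0], [0, 0, 0, 0, 0, 0, 0], [0, 0, 0, 0, 0, 0, 0], [0, 0, 0, 0, 0, 0, 0]]])

```text
time_s: 12.0
tcp_pos: [461.8, -15.1, 111.6]
tcp_rot: [0.073, 3.14, 0.0]
ft_force: [-3.1, -0.5, 10.0]
width: 0.5
```

Call:
drive_tool(increments=[[[0, 0, 0, -0.003, 0, 0, 0], [0, 0, 0, -0.01, 0, 0, 0], [0, 0, 0, -0.03, 0, 0, 0], [0, 0, 0, -0.06, 0, 0, 0], [0, 0, 0, -0.085, 0, 0, 0], [0, 0, 0, -0.09, 0, 0, 0]]])

```text
time_s: 12.6
tcp_pos: [463.4, -15.2, 203.2]
tcp_rot: [0.073, 3.135, -0.0]
ft_force: [0.4, 1.0, -0.5]
width: 0.4
```

```bash
python3 - <<'E'
from h import *
plan([398.5,-297.5,150],yaw=-0.6)
plan([398.5,-297.5,150],yaw=0)
d=viewer.grab_frame('scene'); save('pics/scene6.png',cv2.resize(d['frame'][100:340,120:440],None,fx=2.5,fy=2.5))
E
```

```text
pos [463.4 -15.2 203.2] F [ 0.39  0.99 -0.51] w 0.4 t 12.6
shift mm [  52.  -285.    52.9] turn deg [ 0.1   0.34 31.71]
pos [463.4 -15.2 203.2] F [ 0.39  0.99 -0.51] w 0.4 t 12.6
shift mm [  52.  -285.    52.9] turn deg [-0.01  0.35 -2.67]
```

View pics/scene6.png

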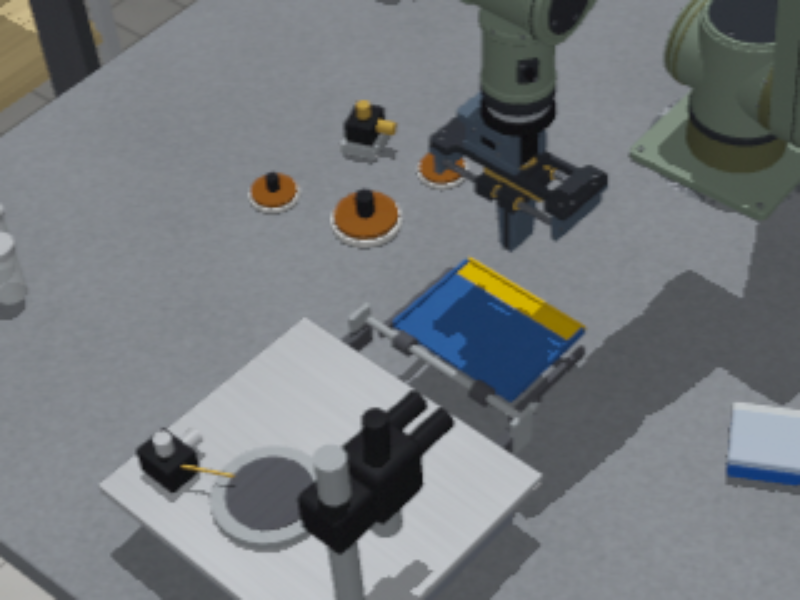

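```bash
python3 - <<'E'
from h import *
print(np.round(sensors.observe()['qpos'],2))
E
```

```text
[-0.06  0.16  1.85  0.    1.12 -1.58]
```

Call:
drive_tool(increments=[[[0.07, 0.003, -0.015, 0.0, 0, 0, 0], [0.07, 0.01, -0.05, 0.0, 0, 0, 0], [0.07, 0.017, -0.09, 0.0, 0, 0, 0], [0.07, 0.024, -0.13, 0.01, 0, 0, 0], [0.07, 0.031, -0.17, 0.02, 0, 0, 0], [0.07, 0.038, -0.21, 0.03, 0, 0, 0], [0.07, 0.045, -0.25, 0.045, 0, 0, 0], [0.07, 0.051, -0.277, 0.053, 0, 0, 0], [0.07, 0.052, -0.285, 0.053, 0, 0, 0], [0.07, 0.052, -0.285, 0.053, 0, 0, 0]]])

```text
time_s: 13.65
tcp_pos: [395.8, -297.6, 146.3]
tcp_rot: [-0.076, -3.139, -0.003]
ft_force: [-0.1, 0.1, -1.2]
width: 70.2
```

```bash
python3 - <<'E'
from h import *
import pickle
plan([398.5,-297.5,150])
d=viewer.grab_frame('wrist'); save('pics/wrist7.png',d['frame']); pickle.dump(d,open('w7.pkl','wb'))
t=viewer.grab_frame('top'); save('pics/top7.png',cv2.resize(t['frame'][120:420,200:520],None,fx=2.5,fy=2.5)[:600]);pickle.dump(t,open('t7.pkl','wb'))
s=viewer.grab_frame('scene');pickle.dump(s,open('s7.pkl','wb'))
E
```

```text
pos [ 395.8 -297.6  146.3] F [-0.12  0.15 -1.15] w 70.2 t 13.65
shift mm [-2.7  0.3 -3.7] turn deg [ 0.1  -0.1  -0.09]
```

View pics/wrist7.png

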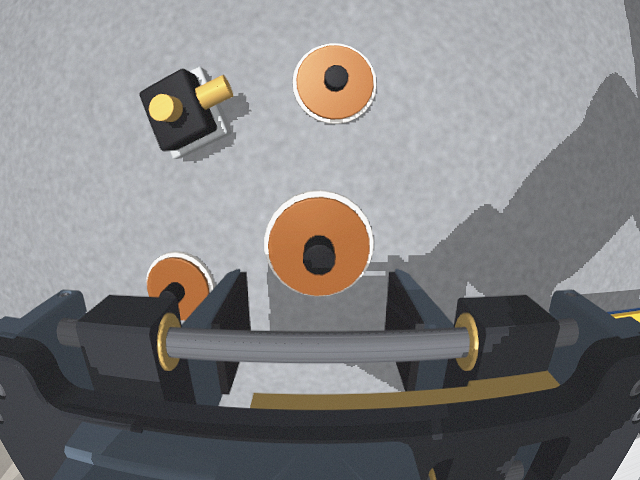

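View pics/top7.png

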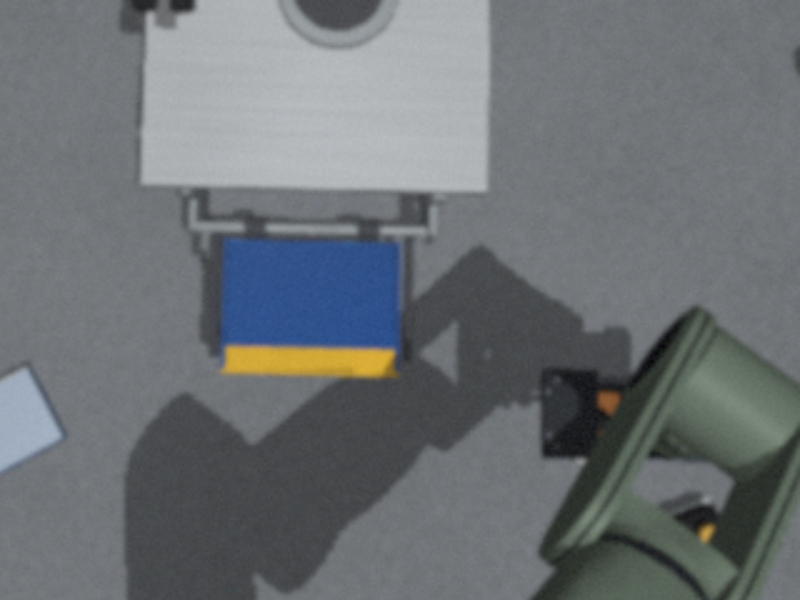

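Wrist view: the carrier's lid centre is at (319,244) and its knob top at (319,257). The two smaller lookalikes are at (335,82) and (180,287). The top view shows the lowered step clear, with the whole tread visible.

```bash
python3 - <<'E'
from h import *
import pickle
w=pickle.load(open('w7.pkl','rb'));t=pickle.load(open('t7.pkl','rb'));s=pickle.load(open('s7.pkl','rb'))
hsv=cv2.cvtColor(w['frame'],cv2.COLOR_RGB2HSV)
m=cv2.inRange(hsv,(3,100,90),(18,255,255));m[:170]=0;m[320:]=0;m[:,:240]=0;m[:,400:]=0
c=max(cv2.findContours(m,cv2.RETR_EXTERNAL,cv2.CHAIN_APPROX_NONE)[0],key=cv2.contourArea);h=cv2.convexHull(c)
el=cv2.fitEllipse(h);print('lid',el,wonz(w,*el[0],18))
P=np.array([wonz(w,*p[0].astype(float),18)[:2] for p in c]);(cx,cy),r=cv2.minEnclosingCircle(P.astype('float32'));print('lid world',cx,cy,r)
mk=(cv2.cvtColor(w['frame'],cv2.COLOR_RGB2GRAY)<38).astype('uint8');mk[:225]=0;mk[280:]=0;mk[:,:290]=0;mk[:,345:]=0
k,l,stt,ce=cv2.connectedComponentsWithStats(mk)
for i in range(1,k):
    if stt[i,4]>50: print(stt[i],ce[i])
print('knobtop',wonz(w,319,258,48))
for z in (90,93,97):
    hs=cv2.cvtColor(t['frame'],cv2.COLOR_RGB2HSV)
    mm=(cv2.inRange(hs,(100,130,50),(125,255,255))|cv2.inRange(hs,(15,130,90),(32,255,255)));mm[:205]=0;mm[285:]=0;mm[:,:275]=0;mm[:,375:]=0
    c2=max(cv2.findContours(mm,cv2.RETR_EXTERNAL,cv2.CHAIN_APPROX_NONE)[0],key=cv2.contourArea)
    rr=cv2.minAreaRect(c2);
    print(z,rr,[tost(onz(t,*p,z)) for p in cv2.boxPoints(rr)],'mid',onz(t,*rr[0],z),tost(onz(t,*rr[0],z)))
E
```

```text
lid ((318.3437194824219, 245.95730590820312), (98.2723159790039, 101.01959228515625), 88.58641052246094) [ 398.3526457  -296.97458769   18.        ]
lid world 399.8197937011719 -297.1092224121094 40.543792724609375
[305 236  29  17 178] [319.51123596 242.2752809 ]
[305 260  26  14  98] [315.97959184 268.81632653]
knobtop [ 398.86394021 -296.65715169   48.        ]
90 ((324.02191162109375, 236.6897735595703), (71.0821533203125, 40.930999755859375), 1.548157811164856) [array([-121.5,   86.9]), array([-21.8,  87.1]), array([-22.8, -85.4]), array([-122.5,  -84.2])] mid [525.55294956 -18.0514052   90.        ] [-72.4   1.1]
93 ((324.02191162109375, 236.6897735595703), (71.0821533203125, 40.930999755859375), 1.548157811164856) [array([-121.8,   86.7]), array([-22.3,  86.9]), array([-23.3, -85.2]), array([-122.7,  -84. ])] mid [525.17700375 -18.05197061  93.        ] [-72.8   1.1]
97 ((324.02191162109375, 236.6897735595703), (71.0821533203125, 40.930999755859375), 1.548157811164856) [array([-122.1,   86.4]), array([-23. ,  86.6]), array([-24., -85.]), array([-123.1,  -83.8])] mid [524.67574267 -18.05272449  97.        ] [-73.3   1. ]
```

```bash
python3 - <<'E'
from h import *
import pickle
t=pickle.load(open('t7.pkl','rb'))
hs=cv2.cvtColor(t['frame'],cv2.COLOR_RGB2HSV)
b=cv2.inRange(hs,(100,100,30),(125,255,255));y=cv2.inRange(hs,(15,100,60),(32,255,255))
for u in (295,310,324,340,355):
    cb=np.where(b[200:285,u])[0]+200; cy=np.where(y[200:290,u])[0]+200
    print(u,cb.min(),cb.max(),cy.min(),cy.max(),tost(onz(t,u,cb.min()-.0,92)),tost(onz(t,u,cy.max()+.5,96)))
for v in (222,235,250):
    c=np.where(b[v,275:375])[0]+275; print(v,c.min(),c.max(),tost(onz(t,c.min(),v,94)),tost(onz(t,c.max()+.5,v,94)))
E
```

```text
295 215 256 259 269 [-21.2  72.6] [-153.6   68.7]
310 216 257 259 269 [-22.8  36.2] [-152.8   32.8]
324 216 257 259 269 [-22.1   2.2] [-152.1   -0.6]
340 216 257 260 270 [-21.3 -36.5] [-153.7  -38.9]
355 217 258 260 270 [-22.9 -72.9] [-152.9  -74.7]
222 289 359 [-38.9  86.5] [-35.3 -83.9]
235 289 359 [-70.6  85.6] [-66.9 -84.3]
250 288 359 [-107.    86.9] [-103.3  -84.9]
```

```bash
python3 - <<'E'
from h import *
plan([399,-297.2,39])
E
```

```text
pos [ 396.7 -296.2  147.4] F [ 0.18 -0.09 -0.09] w 69.8 t 13.8
shift mm [ -2.3  -0.9 108.4] turn deg [0.04 0.   0.08]
```

Call:
drive_tool(increments=[[[0.07, -0.002, -0.001, 0.012, 0, 0, 0], [0.07, -0.002, -0.001, 0.035, 0, 0, 0], [0.07, -0.002, -0.001, 0.06, 0, 0, 0], [0.07, -0.002, -0.001, 0.082, 0, 0, 0], [0.07, -0.002, -0.001, 0.097, 0, 0, 0], [0.07, -0.002, -0.001, 0.103, 0, 0, 0], [0.07, -0.002, -0.001, 0.104, 0, 0, 0]]])

```text
time_s: 14.5
tcp_pos: [398.3, -297.6, 42.7]
tcp_rot: [-0.071, -3.14, -0.002]
ft_force: [-0.2, 0.2, 0.3]
width: 69.9
```

```bash
python3 - <<'E'
from h import *
plan([399,-297.2,39])
d=viewer.grab_frame('wrist'); save('pics/wrist8.png',d['frame'])
E
```

```text
pos [ 398.3 -297.6   42.7] F [-0.21  0.23  0.31] w 69.9 t 14.5
shift mm [-0.7  0.4  3.7] turn deg [ 0.06 -0.07  0.09]
```

View pics/wrist8.png

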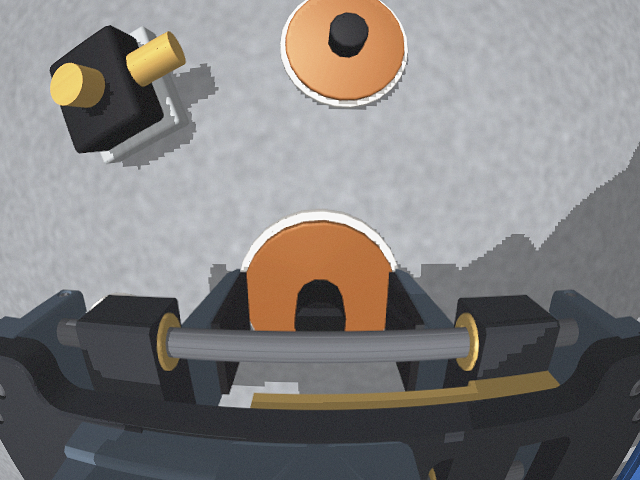

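The knob is centred between the jaws at (320,300). I go down the last bit and close.

Call:
drive_tool(increments=[[[0.07, 0, 0, 0.002, 0, 0, 0], [0.07, 0, 0, 0.0035, 0, 0, 0], [0.04, 0, 0, 0.0035, 0, 0, 0], [0.03, 0, 0, 0.0035, 0, 0, 0], [0.015, 0, 0, 0.0035, 0, 0, 0], [0.015, 0, 0, 0.0035, 0, 0, 0], [0.015, 0, 0, 0.0035, 0, 0, 0], [0.015, 0, 0, 0.0035, 0, 0, 0], [0.015, 0, 0, 0.0035, 0, 0, 0], [0.015, 0, 0, 0.0035, 0, 0, 0]]], force=25)

```text
time_s: 15.55
tcp_pos: [398.3, -298.3, 39.9]
tcp_rot: [-0.073, -3.141, -0.001]
ft_force: [0.4, 0.6, 0.4]
width: 23.8
```

Call:
drive_tool(increments=[[[0.01, 0, 0, -0.004, 0, 0, 0], [0.01, 0, 0, -0.012, 0, 0, 0], [0.01, 0, 0, -0.025, 0, 0, 0], [0.01, 0, 0, -0.045, 0, 0, 0], [0.01, 0, 0, -0.07, 0, 0, 0], [0.01, 0, 0, -0.095, 0, 0, 0], [0.01, 0, 0, -0.115, 0, 0, 0], [0.01, 0, 0, -0.13, 0, 0, 0], [0.01, 0, 0, -0.135, 0, 0, 0], [0.01, 0, 0, -0.135, 0, 0, 0]]])

```text
time_s: 16.55
tcp_pos: [398.5, -298.7, 175.6]
tcp_rot: [0.073, 3.139, -0.001]
ft_force: [0.2, -0.7, -2.7]
width: 22.9
```

```bash
python3 - <<'E'
from h import *
plan([*st(-86,1.5),175])
d=viewer.grab_frame('wrist'); save('pics/wrist9.png',d['frame'])
d=viewer.grab_frame('scene'); save('pics/scene9.png',cv2.resize(d['frame'][100:340,120:440],None,fx=2.5,fy=2.5))
print(sensors.observe()['ft_force'])
E
```

```text
pos [ 398.5 -298.7  175.6] F [ 0.19 -0.74 -2.68] w 22.9 t 16.55
shift mm [-100.2  286.6    0.5] turn deg [-0.05  0.08  0.02]
[ 0.28880839 -0.56036282 -1.28583189]
```

View pics/scene9.png

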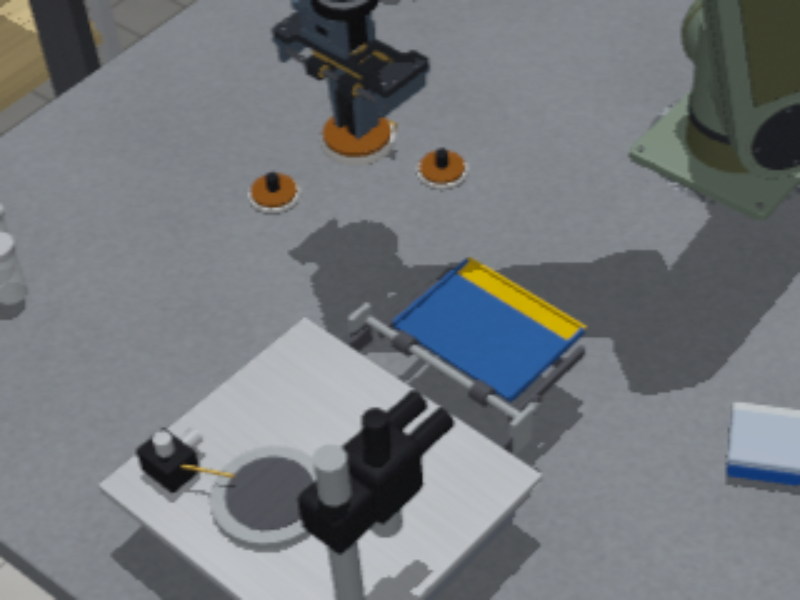

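View pics/wrist9.png

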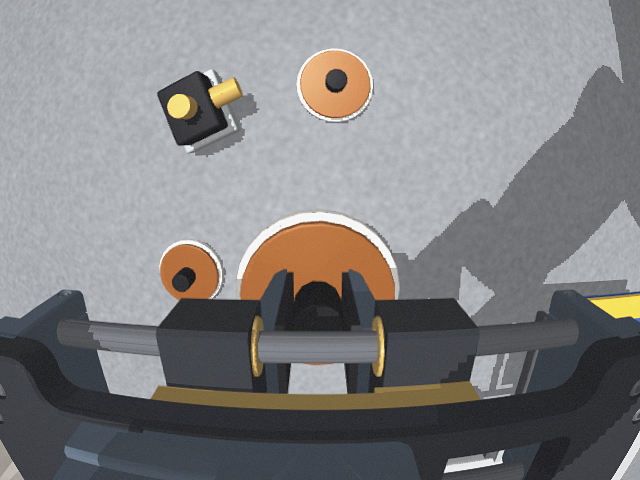

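The carrier is held flat, with lid and disc symmetric about the fingers at wrist (318,265). The step is still level. I carry it over now, after a quick cross-check of the step centre from the scene camera.

```bash
python3 - <<'E'
from h import *
import pickle
s=pickle.load(open('s7.pkl','rb'))
for p in [(308.8,204.2),(353.6,230.8),(278,229),(326,258)]: print(p,tost(onz(s,*p,93)),tost(onz(s,*p,97)))
E
```

```text
(308.8, 204.2) [-151.8  -74.5] [-148.9  -72. ]
(353.6, 230.8) [-152.5   86.5] [-149.5   88.6]
(278, 229) [-24.9 -78.4] [-22.3 -75.8]
(326, 258) [-29.5  89.2] [-26.9  91.2]
```

Call:
drive_tool(increments=[[[0.01, -0.004, 0.01, 0, 0, 0, 0], [0.01, -0.012, 0.035, 0, 0, 0, 0], [0.01, -0.024, 0.07, 0, 0, 0, 0], [0.01, -0.037, 0.107, 0, 0, 0, 0], [0.01, -0.05, 0.144, 0, 0, 0, 0], [0.01, -0.063, 0.181, 0, 0, 0, 0], [0.01, -0.076, 0.218, 0, 0, 0, 0], [0.01, -0.088, 0.252, 0, 0, 0, 0], [0.01, -0.096, 0.275, 0, 0, 0, 0], [0.01, -0.1, 0.286, 0, 0, 0, 0]]])

```text
time_s: 17.65
tcp_pos: [511.7, -14.9, 174.1]
tcp_rot: [-0.069, -3.139, -0.001]
ft_force: [-0.5, -1.5, -1.5]
width: 23.0
```

Call:
drive_tool(increments=[[[0.01, 0, 0, 0, 0, 0, 0], [0.01, 0, 0, 0, 0, 0, 0]]])

```text
time_s: 17.85
tcp_pos: [511.0, -17.9, 174.5]
tcp_rot: [-0.073, -3.139, 0.001]
ft_force: [0.5, -0.1, -2.4]
width: 23.1
```

```bash
python3 - <<'E'
from h import *
plan([*st(-86,1.5),145])
d=viewer.grab_frame('wrist'); save('pics/wrist10.png',d['frame'])
d=viewer.grab_frame('scene'); save('pics/scene10.png',cv2.resize(d['frame'][100:340,120:440],None,fx=2.5,fy=2.5))
E
```

```text
pos [511.  -17.9 174.5] F [ 0.54 -0.09 -2.36] w 23.1 t 17.85
shift mm [-1.   1.  29.5] turn deg [-0.03 -0.08  0.04]
```

View pics/wrist10.png

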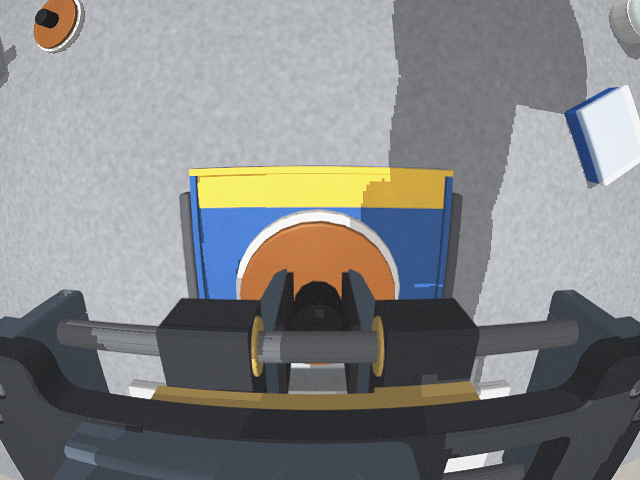

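View pics/scene10.png

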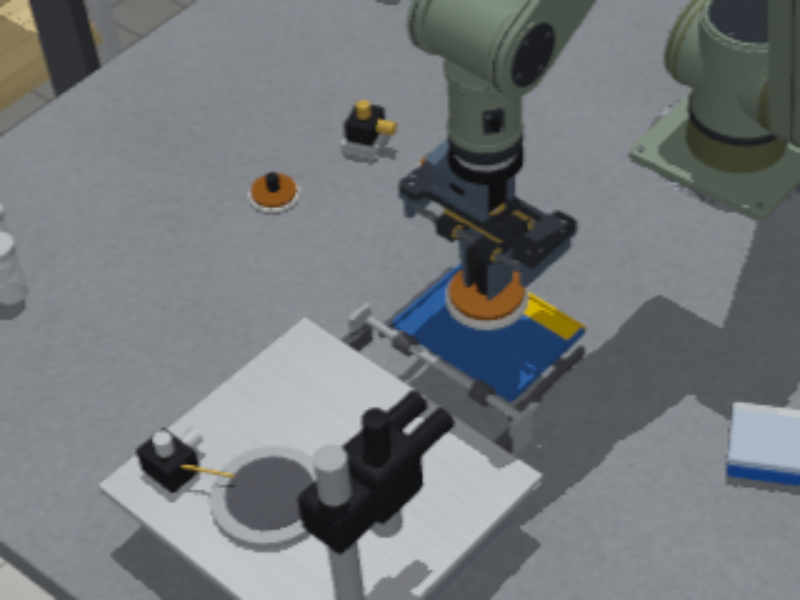

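Call:
drive_tool(increments=[[[0.01, -0.001, 0.002, 0.008, 0, 0, 0], [0.01, -0.001, 0.002, 0.018, 0, 0, 0], [0.01, -0.001, 0.002, 0.027, 0, 0, 0], [0.01, -0.001, 0.002, 0.032, 0, 0, 0], [0.01, -0.001, 0.002, 0.033, 0, 0, 0], [0.01, -0.001, 0.002, 0.033, 0, 0, 0]]])

```text
time_s: 18.55
tcp_pos: [512.7, -15.5, 141.7]
tcp_rot: [-0.073, -3.14, -0.0]
ft_force: [-0.0, -0.6, -1.9]
width: 23.4
```

Call:
drive_tool(increments=[[[0.01, 0, 0, 0.001, 0, 0, 0], [0.01, 0, 0, 0.002, 0, 0, 0]]])

```text
time_s: 18.75
tcp_pos: [513.0, -15.5, 140.3]
tcp_rot: [0.073, 3.14, 0.0]
ft_force: [-0.3, -0.6, -2.0]
width: 23.5
```

Call:
drive_tool(increments=[[[0.01, 0, 0, 0.001, 0, 0, 0], [0.01, 0, 0, 0.002, 0, 0, 0]]])

```text
time_s: 18.95
tcp_pos: [512.7, -15.5, 138.0]
tcp_rot: [0.073, 3.14, 0.0]
ft_force: [-1.2, 0.4, -2.3]
width: 23.5
```

Call:
drive_tool(increments=[[[0.01, 0, 0, 0.0005, 0, 0, 0], [0.01, 0, 0, 0.001, 0, 0, 0]]])

```text
time_s: 19.15
tcp_pos: [512.7, -15.5, 136.9]
tcp_rot: [0.073, 3.141, 0.0]
ft_force: [0.4, 0.6, -1.1]
width: 23.3
```

Call:
drive_tool(increments=[[[0.01, 0, 0, 0.0005, 0, 0, 0], [0.01, 0, 0, 0.001, 0, 0, 0]]])

```text
time_s: 19.35
tcp_pos: [512.7, -15.5, 135.9]
tcp_rot: [0.073, 3.141, 0.0]
ft_force: [-0.1, -0.3, -2.4]
width: 23.5
```

Call:
drive_tool(increments=[[[0.01, 0, 0, 0.0005, 0, 0, 0], [0.01, 0, 0, 0.001, 0, 0, 0]]])

```text
time_s: 19.55
tcp_pos: [512.7, -15.5, 134.9]
tcp_rot: [0.073, 3.141, 0.0]
ft_force: [0.8, 0.1, -1.7]
width: 23.3
```

Call:
drive_tool(increments=[[[0.01, 0, 0, 0.0005, 0, 0, 0], [0.01, 0, 0, 0.001, 0, 0, 0]]])

```text
time_s: 19.75
tcp_pos: [512.7, -15.5, 133.9]
tcp_rot: [0.073, 3.141, 0.0]
ft_force: [-0.0, -0.7, -1.7]
width: 23.4
```

Call:
drive_tool(increments=[[[0.01, 0, 0, 0.0005, 0, 0, 0], [0.01, 0, 0, 0.001, 0, 0, 0]]])

```text
time_s: 19.95
tcp_pos: [512.7, -15.5, 132.9]
tcp_rot: [0.073, 3.141, 0.0]
ft_force: [-0.0, -0.6, -1.5]
width: 23.2
```

Call:
drive_tool(increments=[[[0.01, 0, 0, 0.0005, 0, 0, 0], [0.01, 0, 0, 0.001, 0, 0, 0]]])

```text
time_s: 20.15
tcp_pos: [512.7, -15.5, 132.1]
tcp_rot: [0.073, 3.141, 0.0]
ft_force: [-0.8, 0.0, 0.3]
width: 23.4
```

Call:
drive_tool(increments=[[[0.01, 0, 0, 0.0005, 0, 0, 0], [0.01, 0, 0, 0.0005, 0, 0, 0]]])

```text
time_s: 20.35
tcp_pos: [512.7, -15.5, 131.7]
tcp_rot: [0.073, 3.14, 0.0]
ft_force: [-0.6, 0.2, 1.9]
width: 23.6
```

Contact is at TCP z of about 132.6, so the face is at about 92.6, which agrees with what the press felt. I back off slightly and open.

Call:
drive_tool(increments=[[[0.01, 0, 0, -0.0003, 0, 0, 0], [0.01, 0, 0, -0.0003, 0, 0, 0], [0.026, 0, 0, -0.0003, 0, 0, 0], [0.03, 0, 0, -0.0003, 0, 0, 0], [0.04, 0, 0, -0.0003, 0, 0, 0], [0.05, 0, 0, -0.0003, 0, 0, 0], [0.06, 0, 0, -0.0003, 0, 0, 0], [0.06, 0, 0, -0.0003, 0, 0, 0], [0.06, 0, 0, -0.0003, 0, 0, 0]]])

```text
time_s: 21.25
tcp_pos: [512.7, -15.5, 131.7]
tcp_rot: [0.073, 3.141, 0.0]
ft_force: [0.2, 0.2, 0.9]
width: 60.1
```

```bash
python3 - <<'E'
from h import *
plan([*st(-86,1.5),145])
d=viewer.grab_frame('wrist'); save('pics/wrist11.png',d['frame'])
E
```

```text
pos [512.7 -15.5 131.7] F [0.17 0.18 0.91] w 60.1 t 21.25
shift mm [  0.7  -1.5 -13.3] turn deg [0.   0.   0.02]
```

View pics/wrist11.png

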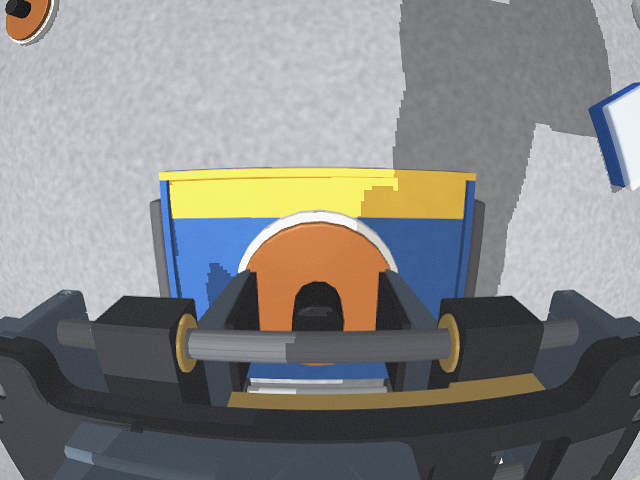

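The fingers are clear of the knob at (318,300), and the carrier sits centred between the side rims. I lift straight up and step well back.

Call:
drive_tool(increments=[[[0.06, 0, 0, -0.005, 0, 0, 0], [0.06, 0, 0, -0.015, 0, 0, 0], [0.06, 0, 0, -0.04, 0, 0, 0], [0.06, 0, 0, -0.08, 0, 0, 0], [0.06, 0, 0, -0.12, 0, 0, 0], [0.06, 0.02, 0.03, -0.15, 0, 0, 0], [0.06, 0.05, 0.06, -0.16, 0, 0, 0], [0.06, 0.08, 0.09, -0.165, 0, 0, 0], [0.06, 0.1, 0.12, -0.17, 0, 0, 0], [0.06, 0.12, 0.15, -0.17, 0, 0, 0]]])

```text
time_s: 22.3
tcp_pos: [399.0, 141.0, 303.7]
tcp_rot: [0.074, 3.137, 0.002]
ft_force: [1.4, 0.3, -0.7]
width: 59.6
```

Call:
drive_tool(increments=[[[0.06, 0.015, 0.04, 0, 0, 0, 0], [0.06, 0.03, 0.08, 0, 0, 0, 0], [0.06, 0.04, 0.11, 0, 0, 0, 0], [0.06, 0.04, 0.12, 0, 0, 0, 0], [0.06, 0.04, 0.12, 0, 0, 0, 0]]])

```text
time_s: 22.8
tcp_pos: [365.5, 262.4, 302.2]
tcp_rot: [0.069, 3.14, 0.0]
ft_force: [-0.3, -1.1, 0.2]
width: 60.0
```

```bash
python3 - <<'E'
from h import *
print(sensors.observe()['tcp_pos'],sensors.observe()['ft_force'])
t=viewer.grab_frame('top'); save('pics/top12.png',cv2.resize(t['frame'][120:420,200:520],None,fx=2.5,fy=2.5)[:600])
s=viewer.grab_frame('scene'); save('pics/scene12.png',cv2.resize(s['frame'][100:340,120:440],None,fx=2.5,fy=2.5))
hs=cv2.cvtColor(t['frame'],cv2.COLOR_RGB2HSV)
f=t['frame'].astype(int)
m=((cv2.inRange(hs,(3,100,70),(15,255,255))>0)|(f.min(2)>150)).astype('uint8');m[:214]=0;m[285:]=0;m[:,:292]=0;m[:,358:]=0
k,l,stt,ce=cv2.connectedComponentsWithStats(m);i=1+np.argmax(stt[1:,4])
c=max(cv2.findContours((l==i).astype('uint8'),cv2.RETR_EXTERNAL,cv2.CHAIN_APPROX_NONE)[0],key=cv2.contourArea)
e=cv2.fitEllipse(cv2.convexHull(c));print(stt[i],e,'carrier st',tost(onz(t,*e[0],105)))
E
```

```text
[365.53538716 262.38588219 302.23693567] [-0.33874117 -1.13237089  0.21222418]
[308 226  32  32 738] ((323.673828125, 241.27256774902344), (31.61948585510254, 31.875732421875), 105.01011657714844) carrier st [-85.3   1.6]
```

View pics/top12.png

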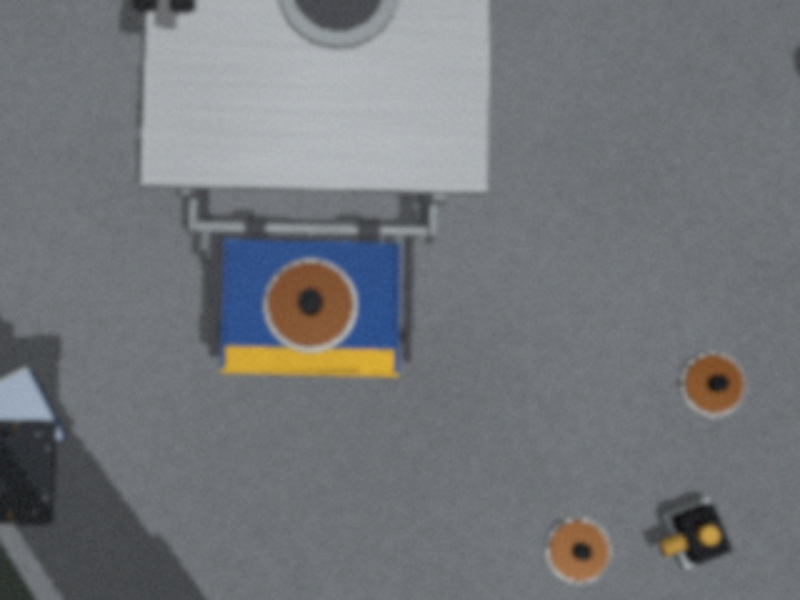

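View pics/scene12.png

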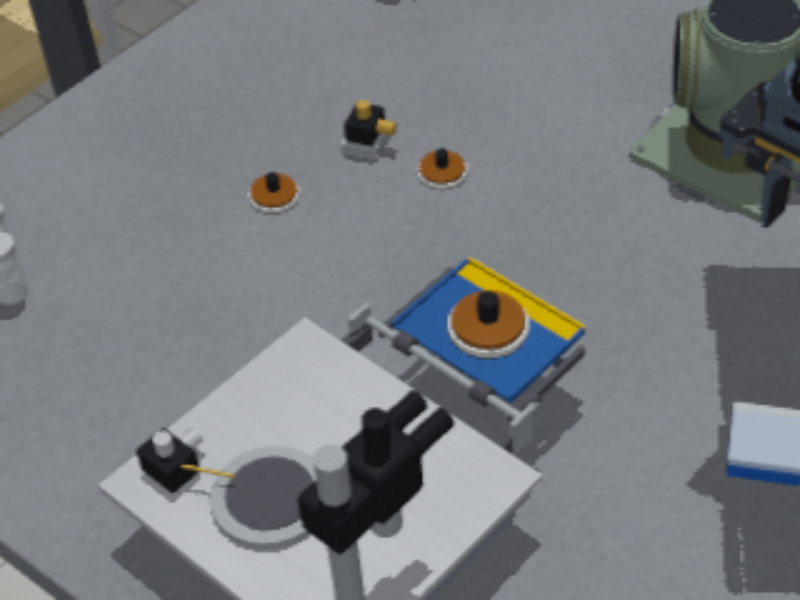

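Both views show the carrier flat and centred inside the rims, at top crop (311,303) and scene crop (488,318). The step is level, the bystanders are untouched and the arm is clear. Handing in.

```bash
python3 - <<'E'
from h import *
print(order.hand_in(), sensors.observe()['time_s'])
E
```

```text
the job is handed in; nothing more can be done
the job is handed in; nothing more can be done
```

The step is down and proved locked, the wafer carrier sits flat in the middle of it, and the job is handed in. It took about 23 s of the 67 s allowed, and no verdict came back.

- **Step:** I pushed it over from behind with closed fingers, and the largest total force I read was about 7 N. It ran down and settled level.
- **Lock proof:** I leaned straight down at the yellow edge before loading. The force held at 9–11 N for about 3 s, with no give beyond the expected rubber sag.
- **Carrier:** I took the largest of the three lookalikes by its knob. I lowered it until I felt contact, with the face about 92.6 mm up, which agreed with the press. Set-down force was under 4 N.

**Last checks:** In the top view the carrier's centre was about 2 mm from the tread's middle along x and within 1 mm across it. Both views showed it flat inside the rims, the step still level and the gripper clear. The chip box and positioner looked undisturbed. The jar was outside the last views, but the arm only passed high above its area.

**One disagreement:** My first station estimate, from the deck edges, put the step about 9 mm too far back. The top, wrist and scene views of the lowered tread all agreed on that offset, so I placed the carrier by those. Sideways, the three views differed by up to 6 mm, and I aimed between them.

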